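# Make up two loudspeaker parts kits

## Task

Make up the two loudspeaker kits from the stock on the mat: the short light-grey port tube, the dome tweeter and the yellow capacitor go in the blue tray, the long black port tube and the large copper coil in the green tray. Set each part down in a compartment of its own, flat on the tray's floor and the same way up as it stands in the stock; lower the parts in rather than dropping them. Leave the rest of the stock (small coil, terminal cup, tub of screws) where it is.

Things in the scene. Friction and masses are not known exactly. Their poses are not given: they have to be found in the camera images.
- blue_tray: Blue open kitting tray for the two-way speaker's kit, fixed to the bench. Outside 256 mm (x) by 133 mm (y) by 20 mm high; floor 4 mm and walls 4 mm thick. Two dividers, as high as the walls, make three compartments in a row along x, each 80 mm (x) by 125 mm (y) inside, with centres at x = -84, 0 and +84 mm, y = 0. Origin: centre of the underside; the compartment floor is 4 mm above it. Stands left or right of the mat, its x within about 0.2 rad of world x.
- green_tray: Green open kitting tray for the bass cabinet's kit, fixed to the bench. Outside 172 mm (x) by 133 mm (y) by 20 mm high; floor 4 mm and walls 4 mm thick. One divider, as high as the walls, makes two compartments in a row along x, each 80 mm (x) by 125 mm (y) inside, with centres at x = -42 and +42 mm, y = 0. Origin: centre of the underside; the compartment floor is 4 mm above it. Stands on the other side of the mat from the blue tray, its x within about 0.2 rad of world x.
- short_port: Light-grey bass-reflex port tube, 38 mm tall, standing flange down: flange 64 mm diameter and 3.5 mm thick with a fillet up to 14 mm height, above it a plain round tube of 44 mm outer diameter, open at the top, wall 2.5 mm. About 60 g. On the 6 mm thick mat, as all the stock. Origin: centre of the underside; z up.
- long_port: Black bass-reflex port tube, 72 mm tall, the tallest piece on the mat, standing flange down: flange 64 mm diameter and 3.5 mm thick with a fillet up to 14 mm height, above it a plain round tube of 44 mm outer diameter, open at the top, wall 2.5 mm. About 90 g. Origin: centre of the underside; z up.
- tweeter: Dome tweeter, face up, standing on its magnet: dark steel magnet 42 mm diameter up to 22 mm height, neck 34 mm, round black faceplate 56 mm diameter from 26 to 32 mm height, with a bright ring and a grey dome rising to 38 mm in its middle. About 180 g. Origin: centre of the underside; z up.
- capacitor: Yellow film capacitor, an oval block lying flat: 38 mm long (x), 36 mm wide (y), 24 mm high, with grey resin ends (41 mm overall) and a short stiff wire stub along x at each end (58 mm overall). Grip it across y: its flat sides there span 5 to 19 mm height and 30 mm of length. About 70 g. Its x starts within 0.6 rad of world x. Origin: centre of the underside; z up.
- large_coil: Large copper air-core coil, a round ring lying flat: 60 mm outer diameter, 22 mm hole, 32 mm high. About 320 g. Origin: centre of the underside; z up.
- small_coil: Small copper air-core coil, left over, to be left alone: 38 mm outer diameter, 14 mm hole, 20 mm high. Origin: centre of the underside; z up.
- terminal_cup: Square black terminal cup, left over, to be left alone: 62 by 62 mm flange up, 24 mm high, a red and a black binding post in its recess. Origin: centre of the underside; z up.
- screw_tub: Small round steel tub of screws, to be left alone: 56 mm diameter at the rim, 26 mm high. Origin: centre of the underside; z up.

How it is judged:
By the outcome, as a careful person would: the job done as asked, in the order asked, and still so for the second after the job is handed in, with the robot touching nothing.
It also fails if it takes over 128 s, if anything falls off the work surface, if the arm or the gripper's body presses on something with over 40 N, if the wrist force passes 120 N, or if a joint passes its speed limit or range.

## Robot

A 7-joint arm with a two-finger parallel gripper is mounted at the origin on the work surface. World frame = base frame: x ahead of the robot, y to its left, z up, the work surface at z = 0. Lengths are in mm, angles in rad, forces in N, time in s.
With the tool pointing down it reaches from about 425 to 1025 mm from the base axis. Payload 3.6 kg.
Tool frame: the origin (TCP) lies between the finger pads; the fingertips stand 14 mm ahead of it and the grasp point (between the pads) lies 5 mm behind it (bot.tips_ahead is the distance from the TCP to the fingertips, in mm); y points along the fingers, z is the direction in which the jaws open and shut, and the axes are right-handed (so a half turn about y gives the same grasp; the last joint's range is limited). The gripper opens to 85 mm and grips with 20 to 120 N. Pads are 22 mm wide; open, the fingers measure 114 mm over their backs; the gripper's body (76 mm by 85 mm) begins 54 mm behind the grasp point. The pads swing forward as they close: fully open they stand 13 mm farther back than shut.
Start: joints at [1.063, 0.591, 0.048, 1.609, -0.033, 0.943, -0.034], TCP at [291.518, -663.812, 245.302] pointing down, gripper open.
Joint ranges: [-2.69, 2.69], [-0.47, 2.24], [-1.27, 1.36], [0.19, 2.51], [-1.53, 4.68], [0.08, 2.07], [-3.09, 3.09]. Speed limits (rad/s): [2.57, 2.57, 3.14, 3.14, 3.14, 3.14, 3.14].

## Interface

Orientations are given as a unit quaternion [w, x, y, z].
In Python, from rig import bot, claw, solve_ik, readout, get_image, camera_model, boxes_of gives the robot as it stands. Calls block until the motion is done:
- bot.movep(position, orientation): joint-space move of the TCP to a pose.
- bot.move_straight(position, attitude=None, rate=150): straight line of the TCP; attitude=None keeps the orientation; rate is the mean speed in mm/s.
- bot.goto_joints(angles): joint-space move.
- claw.gripper_to(opening): opening from 0.0 (shut) to 1.0 (fully open); the grip force is fixed at half the most; returns when the fingers have stopped.
- bot.wait(seconds).
- solve_ik(position, orientation): joint angles nearest the present ones, or None.
- readout.get_state(): the state.
- get_image(name): name is "scene" or "top" or "wrist"; returns the picture (480x640x3 uint8, red, green, blue); there is no depth.
- camera_model(name): a dict with "K" (3x3 intrinsics, pixels), "T" (4x4, takes a point from camera to world coordinates). Camera axes: x right, y down, z forward; pixel columns grow to the right and rows downward; lengths in mm; the calibration is good to about 2 mm. A picture is of the moment at which its call begins: read the wrist's pose just before it. camera_model takes no time and is no camera call; for the wrist camera it gives the pose at the moment of the call.
A pose or a line that the arm cannot do raises bot.IKError and nothing moves.
- bot.sign_off(): hands the job in, once; it reports no verdict.
Trained networks look in the newest picture that a camera, given by its name, has taken for a name from the list of things; names that differ only in an ending like _2 or _b are one class to them, and where a whole thing is asked for, a point or a joint stands for the part that bears it (a point fixed in the world has none). Each returns a list of dicts, best first, with "conf" (0 to 1); they miss things now and then, are a little off and sometimes report something else, mostly with a low value. They report only what shows in the picture. A call takes as long as a camera call.
- boxes_of(label, camera): "xyz" ([x, y, z] in mm, in world coordinates, good to about 4 mm: the middle of the surface that is visible of it).
The state is a dict: "time_s": time; "joint_pos": joint angles; "qvel": joint speeds; "joint_torque": joint torques, N m; "position": TCP position; "ee_rot": TCP orientation; "force": force on the tool from outside, world axes, zero at the start; "wrist_torque": the same for the moment, N m; "width": opening from 0.0 (shut) to 1.0 (fully open).
Only numpy, scipy, OpenCV 4.12 (cv2) and the standard library are available. Lean on these libraries where they do the work, as an engineer would, in place of code of your own. Each camera call takes 0.05 s, during which the arm holds its last target. There are 200 camera calls.

## Working session

There is one attempt and no reset: what is moved stays moved. The work goes in short steps, each a Python script; the robot and the scene stay as the last script left them, time stands still between calls to the robot, and variables do not carry over. Pictures are saved under pics/ and viewed, on a budget of 14 in all, crops included, one or two more only if the job needs it, and the job is handed in when it is done.

```bash
ls; mkdir -p pics
python3 - <<'E'
from rig import *
import cv2,numpy as np
for c in("top","scene"):
    im=get_image(c); cv2.imwrite(f"pics/{c}0.png",im[:,:,::-1])
    m=camera_model(c); print(c,np.round(m["K"],1).tolist(),np.round(m["T"],3).tolist())
    for n in "blue_tray green_tray short_port long_port tweeter capacitor large_coil small_coil terminal_cup screw_tub".split():
        print(n,[(np.round(d["xyz"]).tolist(),round(d["conf"],2)) for d in boxes_of(n,c)[:3]])
s=readout.get_state();print(s)
E
```

```text
pics
top [[460.6, 0.0, 322.5], [0.0, 460.6, 235.2], [0.0, 0.0, 1.0]] [[-0.011, -0.982, 0.187, 432.878], [-1.0, 0.015, 0.015, 7.008], [-0.017, -0.187, -0.982, 828.678], [0.0, 0.0, 0.0, 1.0]]
blue_tray [([476.0, -302.0, 3.0], 0.91), ([550.0, 5.0, 9.0], 0.4)]
green_tray [([527.0, 309.0, 6.0], 0.83)]
short_port [([556.0, 4.0, 12.0], 0.75)]
long_port [([550.0, -118.0, 22.0], 0.84)]
tweeter [([457.0, 115.0, 36.0], 0.78)]
capacitor [([682.0, 107.0, 32.0], 0.8)]
large_coil [([445.0, -107.0, 42.0], 0.55)]
small_coil [([549.0, 113.0, 30.0], 0.65)]
terminal_cup [([671.0, -107.0, 26.0], 0.61), ([439.0, -4.0, 18.0], 0.43)]
screw_tub [([438.0, -4.0, 19.0], 0.55)]
scene [[577.3, 0.0, 320.7], [0.0, 577.3, 239.9], [0.0, 0.0, 1.0]] [[-0.815, 0.487, -0.315, 893.324], [0.58, 0.688, -0.436, 476.946], [0.005, -0.538, -0.843, 992.541], [0.0, 0.0, 0.0, 1.0]]
blue_tray [([485.0, -308.0, 8.0], 0.69)]
green_tray [([527.0, 303.0, 9.0], 0.97), ([486.0, -305.0, 10.0], 0.27)]
short_port [([566.0, 9.0, 18.0], 0.96)]
long_port [([557.0, -115.0, 42.0], 0.92)]
tweeter [([467.0, 120.0, 40.0], 0.9)]
capacitor [([686.0, 
[... 207 characters left out ...]
'joint_pos': array([ 1.0634781 ,  0.59117812,  0.04838807,  1.60849368, -0.03327353,
        0.94270742, -0.03368483]), 'qvel': array([ 1.37859449e-03, -1.13544461e-03,  1.26342611e-04,  2.78017441e-04,
       -6.68967282e-04,  2.74960723e-04,  5.28703869e-05]), 'joint_torque': array([-7.00741020e-04, -5.48655903e+01,  1.54601399e+00, -1.98540169e+01,
        9.46917397e-03,  1.39844633e-03,  3.71009250e-07]), 'position': array([ 291.53533172, -663.80745095,  245.32032119]), 'ee_rot': array([-0.1452788 ,  0.14530256, -0.69200929,  0.69202917]), 'force': array([ 0.27164869, -0.63397073, -0.10233651]), 'wrist_torque': array([-0.05561608,  0.03927661, -0.00799304]), 'width': 0.9990962299492493}
```

View pics/top0.png

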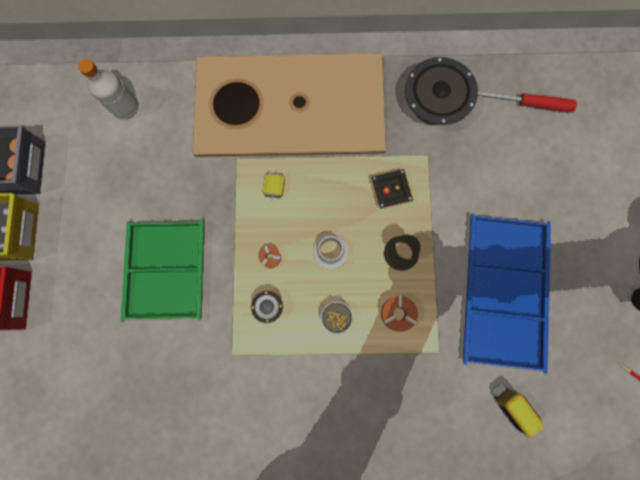

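View pics/scene0.png

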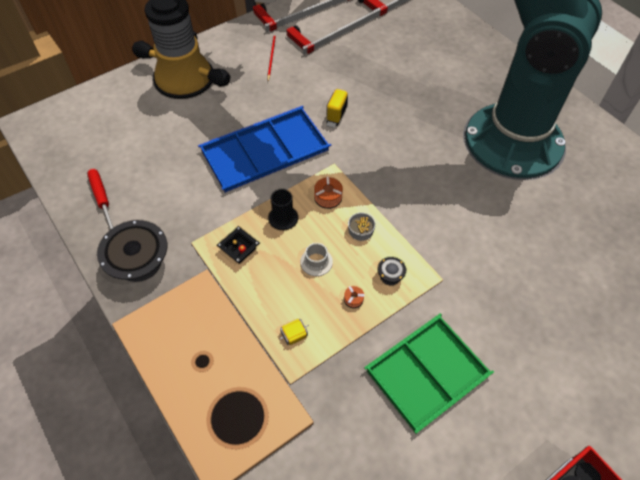

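Both views agree with the networks' reports. In the top view the blue tray is right at about (508,290) and the green one left at (165,270). On the mat are the short port (330,250), long port (402,252), large coil (400,313), tweeter (267,306) and capacitor (274,185). Next I fit the trays and move over the first part for a wrist look.

```bash
cat > h.py <<'E'
from rig import *
import cv2,numpy as np,json
from scipy.spatial.transform import Rotation as Ro
from scipy.optimize import minimize
def quat(a):  # tool down, jaws open along direction a (rad from world x)
    y=np.array([0,0,-1.]);z=np.array([np.cos(a),np.sin(a),0]);x=np.cross(y,z)
    q=Ro.from_matrix(np.c_[x,y,z]).as_quat();return [q[3],*q[:3]]
def proj(m,P):
    P=np.atleast_2d(P);C=(P-m["T"][:3,3])@m["T"][:3,:3];u=C@m["K"].T;return u[:,:2]/u[:,2:]
def ray(m,uv,z):
    d=m["T"][:3,:3]@np.linalg.inv(m["K"])@np.array([uv[0],uv[1],1.]);o=m["T"][:3,3];return o+d*(z-o[2])/d[2]
def st():
    s=readout.get_state();return s
E
python3 - <<'E'
from h import *
S={n:(cv2.imread(f"pics/{n}0.png"),camera_model(n)) for n in("top","scene")}
out={}
for name,L,hue,c0 in(("blue_tray",256,(105,125),(480,-305)),("green_tray",172,(50,80),(527,306))):
    masks={}
    for n,(im,m) in S.items():
        h=cv2.cvtColor(im,cv2.COLOR_BGR2HSV)
        k=cv2.inRange(h,(hue[0],120,30),(hue[1],255,255))
        nc,l,stt,_=cv2.connectedComponentsWithStats(cv2.morphologyEx(k,cv2.MORPH_CLOSE,np.ones((5,5))))
        i=1+stt[1:,4].argmax();pts=cv2.findNonZero((l==i).astype(np.uint8))
        kk=np.zeros((480,640),np.uint8);cv2.fillConvexPoly(kk,cv2.convexHull(pts),255);masks[n]=kk
    def cost(p,cams):
        e=0
        B=np.array([[x,y,z] for x in(-L/2,L/2) for y in(-66.5,66.5) for z in(0,20.)])
        B[:,:2]=B[:,:2]@np.array([[np.cos(p[2]),np.sin(p[2])],[-np.sin(p[2]),np.cos(p[2])]])+p[:2]
        for n in cams:
            uv=proj(S[n][1],B).astype(np.float32);hl=cv2.convexHull(uv)
            g=np.zeros((480,640),np.uint8);cv2.fillConvexPoly(g,np.round(hl*16).astype(np.int32),255,cv2.LINE_AA,4)
            e+=np.abs(g.astype(int)-masks[n]).sum()/255
        return e
    for cams in(["top"],["scene"],["top","scene"]):
        b=min((minimize(cost,[*c0,a],args=(cams,),method="Nelder-Mead",options=dict(initial_simplex=[[*c0,a],[c0[0]+10,c0[1],a],[c0[0],c0[1]+10,a],[*c0,a+.1]],xatol=.01)) for a in(-.1,0,.1)),key=lambda r:r.fun)
        print(name,cams,b.x.round(3),b.fun)
    out[name]=b.x.tolist()
json.dump(out,open("trays.json","w"))
print(bot.tips_ahead, Ro.from_quat(np.roll(st()["ee_rot"],-1)).as_matrix().round(2).tolist())
bot.movep([560,6,230],quat(np.pi/2)); s=st();print(s["time_s"],s["joint_pos"].round(2))
m=camera_model("wrist");cv2.imwrite("pics/w1.png",get_image("wrist")[:,:,::-1])
np.savez("w1",**m);print(m["T"].round(2).tolist(),m["K"].round(1).tolist())
for n in "short_port long_port tweeter capacitor large_coil".split():
    print(n,[(np.round(d["xyz"],1).tolist(),round(d["conf"],2)) for d in boxes_of(n,"wrist")[:2]])
E
```

```text
blue_tray ['top'] [ 4.83236e+02 -3.03411e+02 -1.20000e-01] 241.81176470588235
blue_tray ['scene'] [ 4.85216e+02 -3.06355e+02 -1.25000e-01] 107.97647058823529
blue_tray ['top', 'scene'] [ 4.84709e+02 -3.04080e+02 -1.23000e-01] 486.921568627451
green_tray ['top'] [5.29957e+02 3.06045e+02 9.00000e-03] 146.06666666666666
green_tray ['scene'] [5.29741e+02 3.02037e+02 2.00000e-03] 197.8392156862745
green_tray ['top', 'scene'] [5.29924e+02 3.03574e+02 9.00000e-03] 609.1333333333333
14.0 [[-0.92, -0.0, 0.4], [-0.4, -0.0, -0.92], [0.0, -1.0, 0.0]]
3.6583 [ 0.44  0.49 -0.72  1.98  0.44  0.83  1.05]
[[0.0, 0.95, 0.32, 479.52], [1.0, -0.0, -0.0, 4.97], [-0.0, 0.32, -0.95, 357.91], [0.0, 0.0, 0.0, 1.0]] [[348.7, 0.0, 320.0], [0.0, 348.7, 241.7], [0.0, 0.0, 1.0]]
short_port [([550.0, 4.7, 15.1], 0.78)]
long_port [([551.9, -117.5, 42.1], 0.67)]
tweeter [([464.0, 114.2, 38.5], 0.75), ([665.4, -98.1, 26.5], 0.6)]
capacitor [([673.2, 98.5, 27.3], 0.9)]
large_coil [([445.7, -106.6, 38.2], 0.62)]
```

View pics/w1.png

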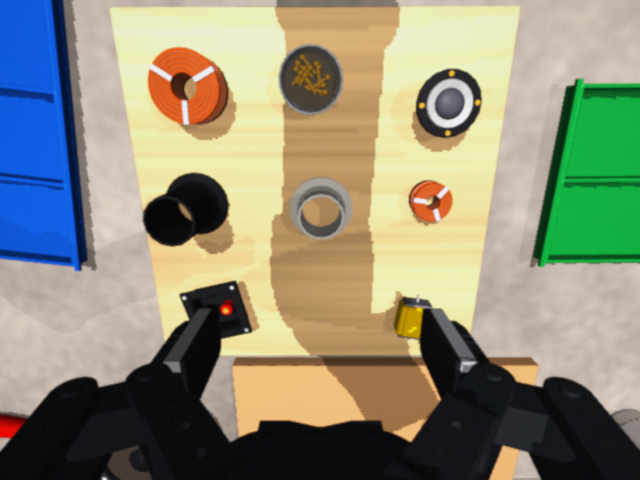

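The wrist view shows all the stock: short port ring (322,213), long port ring (170,220), tweeter (449,103), coil (184,87), capacitor (412,318). The view is unobstructed apart from the capacitor, which touches the finger. I'll fit the outlines to the known shapes and draw them over the picture to check.

Run:
```python
from h import *
m=dict(np.load("w1.npz"));im=cv2.imread("pics/w1.png")
M={n:(cv2.imread(f"pics/{n}0.png"),camera_model(n)) for n in("top","scene")};M["w"]=(im,m)
# rings: (z,r) edges of each part ; maximise mean radial gradient over all pictures
parts=dict(short_port=([(9.5,32),(44,22)],(553,5)),long_port=([(9.5,32),(78,22)],(552,-117)),
 tweeter=([(38,28)],(460,115)),large_coil=([(38,30)],(447,-106)))
G={n:cv2.GaussianBlur(cv2.cvtColor(i,cv2.COLOR_BGR2LAB).astype(np.float32),(0,0),1) for n,(i,_) in M.items()}
t=np.linspace(0,2*np.pi,90)
def samp(n,P):
    uv=proj(M[n][1],P).astype(np.float32);return cv2.remap(G[n],uv[:,:1],uv[:,1:],cv2.INTER_LINEAR)[:,0]
def score(p,rings,cams):
    s=0
    for z,r in rings:
        f=lambda k:np.c_[p[0]+k*np.cos(t),p[1]+k*np.sin(t),0*t+z]
        for n in cams: s+=np.linalg.norm(samp(n,f(r+1.5))-samp(n,f(r-1.5)),axis=1).clip(0,40).mean()
    return s
res={}
for k,(rings,c) in parts.items():
    o=[]
    for cams in(["w"],["top"],["top","w"]):
        g=[(score((c[0]+dx,c[1]+dy),rings,cams),c[0]+dx,c[1]+dy) for dx in np.arange(-12,12.5,.5) for dy in np.arange(-12,12.5,.5)]
        o.append(max(g)[1:])
    print(k,np.round(o,1).tolist());res[k]=[float(v) for v in o[0]]
h=cv2.cvtColor(im,cv2.COLOR_BGR2HSV);y=cv2.inRange(h,(20,190,60),(32,255,255));y[:280]=0;y[345:]=0;y[:,:390]=0;y[:,435:]=0
# yaw from top picture: minAreaRect of rectified yellow block
it,mt=M["top"];hh=cv2.cvtColor(it,cv2.COLOR_BGR2HSV);yt=cv2.inRange(hh,(20,190,60),(32,255,255));yt[:165]=0;yt[205:]=0;yt[:,:255]=0;yt[:,295:]=0
for mm,k in((m,y),(mt,yt)):
    P=np.array([ray(mm,uv,30)[:2] for uv in cv2.findNonZero(k)[:,0]],np.float32);print("cap",len(P),cv2.minAreaRect(P),P.mean(0))
json.dump(res,open("parts.json","w"))
big=cv2.resize(im[20:370,100:540],None,fx=1.8,fy=1.8)
for k,(rings,c) in parts.items():
    for z,r in rings:
        uv=(proj(m,np.c_[res[k][0]+r*np.cos(t),res[k][1]+r*np.sin(t),0*t+z])-[100,20])*1.8
        cv2.polylines(big,[uv.round().astype(np.int32)],True,(255,0,255),1)
cv2.imwrite("pics/ov.png",big)
cv2.imwrite("pics/cap.png",np.hstack([cv2.resize(im[280:350,380:450],(420,420)),cv2.resize(it[165:205,255:295],(380,420))]))
```

```text
short_port [[558.0, 3.0], [555.0, 6.5], [556.0, 7.0]]
long_port [[555.0, -121.5], [555.5, -121.5], [555.5, -121.5]]
tweeter [[463.5, 114.5], [461.0, 115.5], [461.5, 115.0]]
large_coil [[447.5, -110.0], [447.5, -108.0], [447.5, -110.0]]
cap 801 ((676.3521728515625, 100.27013397216797), (31.233051300048828, 42.45671081542969), 82.59903717041016) [678.3991   99.18242]Traceback (most recent call last):
  File "<stdin>", line 28, in <module>
TypeError: 'NoneType' object is not subscriptable
```

The ring fits in the two cameras agree within about 3 mm, which is enough to grasp. I'll move the short port first, then take a closer capacitor look with the top camera.

```bash
cat >> h.py <<'E'
TR=json.load(open("trays.json"))
def slot(tray,cx):
    x,y,a=TR[tray];return x+cx*np.cos(a),y+cx*np.sin(a),a
def log(*k):
    s=st();print(*k,"t",round(s["time_s"],1),"pos",s["position"].round(1),"w",round(s["width"],3),"F",s["force"].round(1))
def pick(xy,z,ang,opening=1.0,hi=190):
    claw.gripper_to(opening)
    bot.movep([*xy,hi],quat(ang));bot.move_straight([*xy,z+40],rate=250);bot.move_straight([*xy,z],rate=60)
    log("at");claw.gripper_to(0.0);log("gripped")
    bot.move_straight([*xy,z+12],rate=40);bot.move_straight([*xy,hi],rate=200);log("lifted")
def place(tray,cx,z,rel,hi=190,off=(0,0)):  # z = pick height; tray floor is 2 mm lower than the mat
    x,y,a=slot(tray,cx);x+=off[0];y+=off[1];q=quat(a+np.pi/2)
    bot.move_straight([x,y,hi],q,rate=300)
    bot.move_straight([x,y,z+15],rate=200);f0=st()["force"][2]
    for d in np.arange(5,-4.1,-.7):
        bot.move_straight([x,y,z-2+d],rate=25)
        if abs(st()["force"][2]-f0)>2.5: break
    log("down d=%.1f"%d);claw.gripper_to(rel);log("released")
    bot.move_straight([x,y,z+50],rate=100);bot.move_straight([x,y,hi],rate=300)
def snap(cam,f,crop=None,k=1):
    im=get_image(cam)[:,:,::-1]
    if crop: im=im[crop[0]:crop[1],crop[2]:crop[3]]
    cv2.imwrite(f"pics/{f}.png",cv2.resize(im,None,fx=k,fy=k,interpolation=cv2.INTER_CUBIC))
E
python3 - <<'E'
from h import *
a=TR["blue_tray"][2]+np.pi/2
for t,c in(("blue_tray",84),("blue_tray",0),("blue_tray",-84),("green_tray",-42),("green_tray",42)):
    x,y,b=slot(t,c);print(t,c,round(x),round(y),[solve_ik([x,y,z],quat(b+np.pi/2)) is not None for z in(190,20)])
pick((556,5.5),35,a,.9)
snap("wrist","w2")
place("blue_tray",84,35,.75)
log("end")
E
```

```text
blue_tray 84 568 -314 [True, True]
blue_tray 0 485 -304 [True, True]
blue_tray -84 401 -294 [True, True]
green_tray -42 488 303 [True, True]
green_tray 42 572 304 [True, True]
at t 5.9 pos [556.    5.7  34.9] w 0.898 F [ 0.1 -0.   1. ]
gripped t 6.3 pos [556.3   5.5  35.8] w 0.49 F [-0.7  0.3  5.6]
lifted t 7.7 pos [555.    5.1 189. ] w 0.483 F [-0.7 -0.1 -0.7]
down d=0.1 t 12.2 pos [ 568.2 -314.4   33.8] w 0.486 F [-1.6  0.8  5.1]
released t 12.5 pos [ 568.  -314.4   32.8] w 0.751 F [-0.3  0.3 -0.5]
end t 13.7 pos [ 568.  -314.5  190.5] w 0.75 F [-0.9  0.8 -0.4]
```

View pics/w2.png

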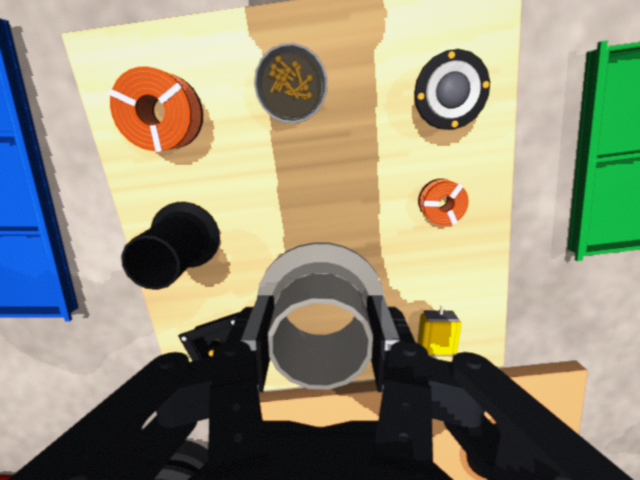

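Short port is held squarely and was lowered until it touched (height offset 0.1 mm). Tweeter next, with a capacitor look from above it on the way.

Run:
```python
from h import *
a=TR["blue_tray"][2]+np.pi/2
pick((462,115),28,a,.95)
snap("wrist","w3")
place("blue_tray",0,28,.95)
# look at capacitor from behind it
bot.movep([740,104,190],quat(np.pi/2)); m=camera_model("wrist");np.savez("w4",**m);snap("wrist","w4");log("cap")
print([(d["xyz"],d["conf"]) for d in boxes_of("capacitor","wrist")[:2]])
```

```text
at t 17.1 pos [462.1 115.1  28.1] w 0.949 F [-0.6 -0.8 -0.2]
gripped t 17.4 pos [462.3 115.2  28.9] w 0.625 F [-1.3 -0.7  6.7]
lifted t 18.8 pos [461.1 114.4 189. ] w 0.625 F [ 0.   0.6 -2.9]
down d=0.1 t 23.7 pos [ 484.8 -304.1   26.9] w 0.624 F [-1.4  1.2  6.3]
released t 24.1 pos [ 484.8 -304.1   26. ] w 0.948 F [-0.2 -0.   0.6]
cap t 27.1 pos [740.1 101.1 189.7] w 0.949 F [-0.2  0.2 -0.5]
[([681.0, 106.8, 29.0], 0.56), ([669.2, -109.9, 27.8], 0.47)]
```

View pics/w4.png

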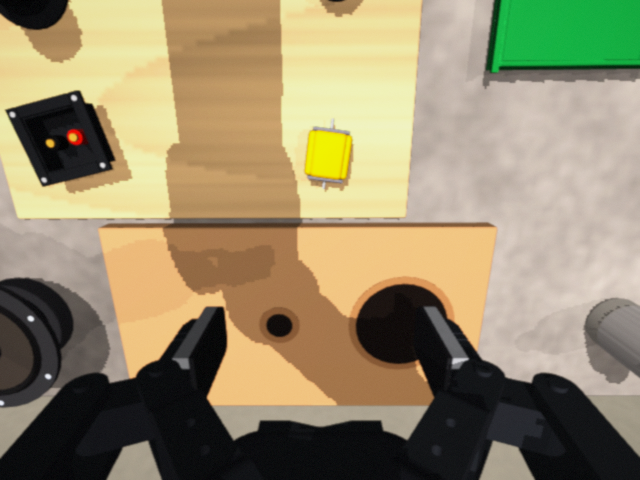

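The capacitor is fully visible, centred at (329,155), with wire stubs at about (333,124) and (324,187). Those give its axis at z = 18.

Run:
```python
from h import *
m=dict(np.load("w4.npz"));im=cv2.imread("pics/w4.png")
A,B=ray(m,(333,122),18),ray(m,(324,189),18);d=B-A;print("stubs",A,B,np.hypot(*d[:2]),np.arctan2(d[1],d[0]))
h=cv2.cvtColor(im,cv2.COLOR_BGR2HSV);y=cv2.inRange(h,(24,200,120),(32,255,255));y[:120]=0;y[195:]=0;y[:,:300]=0;y[:,360:]=0
P=np.array([ray(m,uv,26)[:2] for uv in cv2.findNonZero(y)[:,0]],np.float32);r=cv2.minAreaRect(P);print("blk",len(P),r,P.mean(0))
b=np.arctan2(d[1],d[0]);c=(A+B)[:2]/2*.5+np.array(r[0])*.5;print(c,b)
claw.gripper_to(.75)
pick(c,22,b+np.pi/2,.75)
snap("wrist","w5")
log()
```

```text
stubs [656.70217249 111.62895104  18.        ] [711.32833249 104.32566254  18.        ] 55.11220716738637 -0.13290765693770928
blk 1906 ((682.1008911132812, 107.2267074584961), (34.79348373413086, 35.94517135620117), 82.0666732788086) [681.76416  107.216156]
[683.0580718  107.60200712] -0.13290765693770928
at t 29.5 pos [683.2 107.8  22. ] w 0.747 F [-0.5  0.3 -0.1]
gripped t 29.8 pos [683.6 107.9  22.7] w 0.41 F [0.7 0.1 3.3]
lifted t 31.2 pos [682.  106.9 188.6] w 0.407 F [ 0.  -0.5 -1.3]
t 31.3 pos [681.9 106.9 188.1] w 0.411 F [ 0.1  0.2 -1.6]
```

View pics/w5.png

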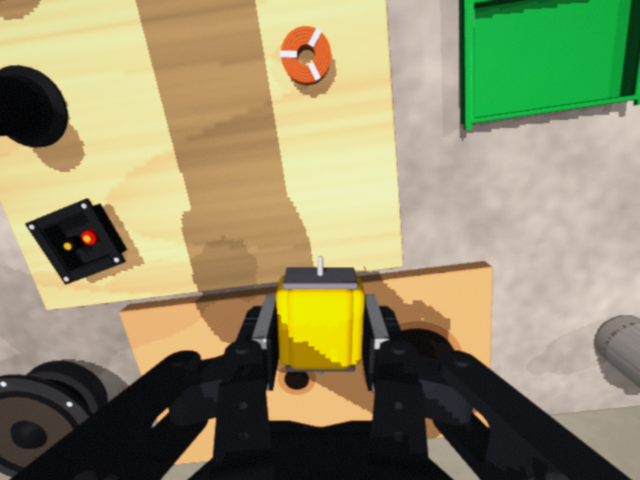

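The capacitor is gripped square across its flat sides. I'll place it, then do the long port.

Run:
```python
from h import *
place("blue_tray",-84,22,.68)
a=TR["green_tray"][2]+np.pi/2
pick((555,-121.5),50,a,.85)
snap("wrist","w6")
place("green_tray",42,50,.75)
pick((447.5,-109.5),28,a,1.0)
snap("wrist","w7")
log()
```

```text
down d=0.1 t 36.3 pos [ 401.3 -293.8   20.6] w 0.409 F [-1.3  1.3  5.5]
released t 36.7 pos [ 401.3 -293.8   20. ] w 0.682 F [ 0.9 -0.7 -0.4]
at t 40.5 pos [ 555.1 -121.3   50. ] w 0.847 F [-0.3  0.7  0.6]
gripped t 40.9 pos [ 555.3 -121.6   50.6] w 0.504 F [-0.8  0.4  4.9]
lifted t 42.1 pos [ 554.  -121.8  189. ] w 0.504 F [-0.5 -1.  -2.4]
down d=0.1 t 46.9 pos [571.9 304.   48.7] w 0.5 F [-2.2 -0.3  3.9]
released t 47.2 pos [572.  303.9  47.9] w 0.745 F [0.5 0.1 0. ]
at t 51.7 pos [ 447.7 -109.5   28.2] w 0.997 F [ 0.3  1.3 -0.4]
gripped t 52.1 pos [ 447.7 -110.    29. ] w 0.656 F [-1.4 -1.3 10. ]
lifted t 53.5 pos [ 446.4 -109.7  189. ] w 0.658 F [-0.7  0.  -1.9]
t 53.5 pos [ 446.3 -109.6  188.8] w 0.66 F [-0.1  0.6 -3.6]
```

View pics/w7.png

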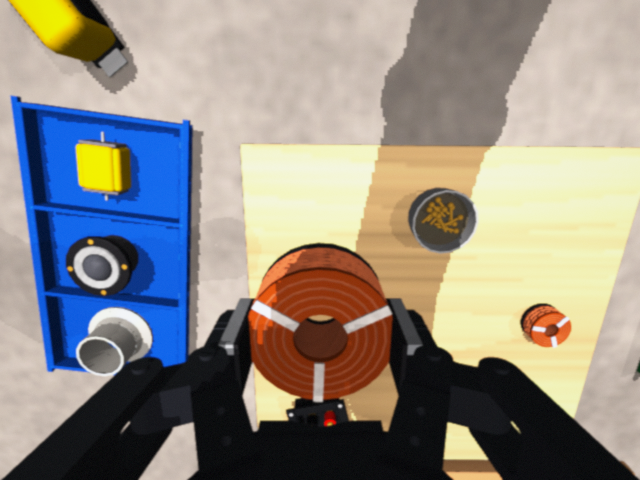

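The coil is held level, and the three blue-tray parts stand upright, one to a compartment. Placing the coil, then a final check.

Run:
```python
from h import *
place("green_tray",-42,28,.92)
bot.movep([600,-60,300],quat(np.pi/2));snap("top","end",(150,390,100,580),1.65)
for n in "short_port tweeter capacitor long_port large_coil small_coil terminal_cup screw_tub".split():
    print(n,[(np.round(d["xyz"]).tolist(),round(d["conf"],2)) for d in boxes_of(n,"top")[:1]])
snap("scene","end2");log()
```

```text
down d=0.8 t 58.1 pos [488.  303.2  27.1] w 0.66 F [-0.8 -0.3  2. ]
released t 58.4 pos [488.  303.4  26.8] w 0.921 F [-1.1 -0.2 -0.3]
short_port [([565.0, -307.0, 14.0], 0.94)]
tweeter [([481.0, -303.0, 38.0], 0.55)]
capacitor [([401.0, -292.0, 31.0], 0.77)]
long_port [([570.0, 295.0, 35.0], 0.94)]
large_coil [([487.0, 298.0, 35.0], 0.85)]
small_coil [([550.0, 114.0, 26.0], 0.56)]
terminal_cup [([663.0, -108.0, 28.0], 0.61)]
screw_tub [([436.0, -3.0, 20.0], 0.82)]
t 61.6 pos [600.  -59.8 300. ] w 0.917 F [-0.2  0.4 -0.2]
```

View pics/end.png

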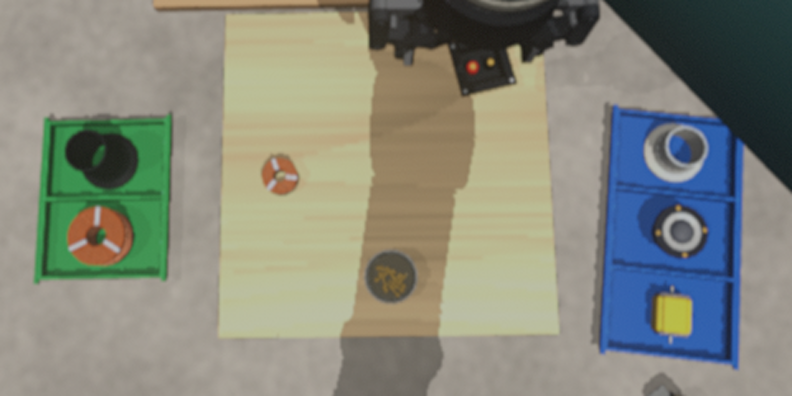

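View pics/end2.png

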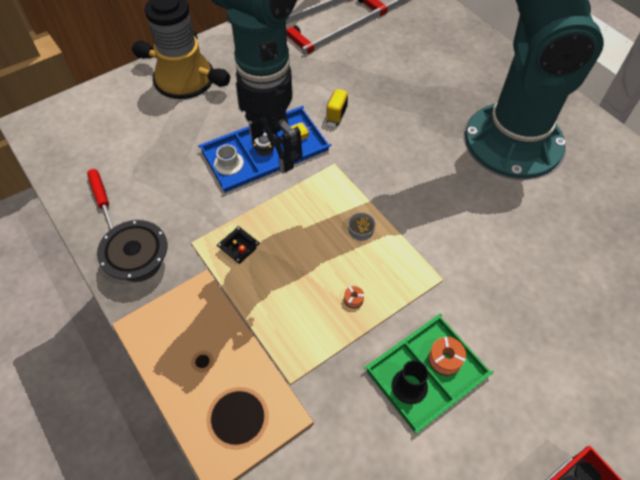

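In both end views every part is upright in its own compartment: green tray long port (102,158) and coil (99,236), blue tray short port (677,152), tweeter (682,230) and capacitor (673,314). The leftover stock hasn't moved.

```bash
python3 -c "
from rig import *
bot.wait(0.5);bot.sign_off()"
```

```text
the job is handed in; nothing more can be done
```

Both kits are made up and the job is handed in, at about 62 s of the 128 s allowed.

- **Blue tray:** short port, tweeter and capacitor, placed in that order, each in its own compartment.
- **Green tray:** long port, then large coil, each in its own compartment.
- **Lowering:** four parts were set down on a clear contact force, within about 0.1 mm of the expected height. The coil's descent stopped on a weaker contact signal, 0.8 mm above the expected height. It may have settled by up to 1 mm on release.
- **Final checks:** the top and scene pictures show all five parts upright and inside their compartments. In the scene view the gripper partly hid the tweeter and capacitor, so those two rest on the top view. The networks' positions match the target slots to within about 9 mm, and the long port is the furthest off. They give the middle of the visible surface, so a tall part viewed at an angle reads off-centre.
- **Leftover stock:** the small coil, terminal cup and screw tub are where they started, within the networks' noise. The terminal cup differed most, by 8 mm, with the arm partly over it.
- **One failed check:** an early capacitor measurement from the top picture failed, so I took a closer wrist picture and used that for the grasp.

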